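# Put the mixed-up pigment jars back in their own stands

## Task

The four pigment jars on the resin bench have been put back in each other's stands: move them round so that every jar stands upright, fully down in the well of the stand whose colour sample matches its powder and cap dot. A stand holds only one jar, so set a jar aside on a clear patch of the bench whenever you need room. Keep the jars upright, set them down rather than drop them, and leave the mixing cup and the glitter shaker where they are.

Things in the scene. Friction and masses are not known exactly. Their poses are not given: they have to be found in the camera images.
- jar_red: pigment jar with red powder: an upright straight-sided round jar, 40 mm diameter, 60 mm tall, about 70 g, clear wall (powder up to 38 mm, then clear) and a white screw cap with a round red dot on top. Loose. Origin at the centre of its underside, z up through the cap; it is round, so its yaw means nothing. It stands in some stand at the start.
- jar_blue: pigment jar with blue powder: an upright straight-sided round jar, 40 mm diameter, 60 mm tall, about 70 g, clear wall (powder up to 38 mm, then clear) and a white screw cap with a round blue dot on top. Loose. Origin at the centre of its underside, z up through the cap; it is round, so its yaw means nothing. It stands in some stand at the start.
- jar_yellow: pigment jar with yellow powder: an upright straight-sided round jar, 40 mm diameter, 60 mm tall, about 70 g, clear wall (powder up to 38 mm, then clear) and a white screw cap with a round yellow dot on top. Loose. Origin at the centre of its underside, z up through the cap; it is round, so its yaw means nothing. It stands in some stand at the start.
- jar_green: pigment jar with green powder: an upright straight-sided round jar, 40 mm diameter, 60 mm tall, about 70 g, clear wall (powder up to 38 mm, then clear) and a white screw cap with a round green dot on top. Loose. Origin at the centre of its underside, z up through the cap; it is round, so its yaw means nothing. It stands in some stand at the start.
- stand_red: stand of the red pigment: wooden tray fixed to the bench with a white-rimmed jar well and beside it a round red cured-resin colour sample. Origin on the bench under the well's centre. Well floor 5 mm up; rim 57 mm inside, 64 mm outside diameter, top 13 mm up: room for one jar. Tray round-ended, 5 mm thick, x -34 to 34, y -34 to 86 mm in its own axes; sample centred at y 56 mm, 41 mm wide, top 10 mm up.
- stand_blue: stand of the blue pigment: wooden tray fixed to the bench with a white-rimmed jar well and beside it a round blue cured-resin colour sample. Origin on the bench under the well's centre. Well floor 5 mm up; rim 57 mm inside, 64 mm outside diameter, top 13 mm up: room for one jar. Tray round-ended, 5 mm thick, x -34 to 34, y -34 to 86 mm in its own axes; sample centred at y 56 mm, 41 mm wide, top 10 mm up.
- stand_yellow: stand of the yellow pigment: wooden tray fixed to the bench with a white-rimmed jar well and beside it a round yellow cured-resin colour sample. Origin on the bench under the well's centre. Well floor 5 mm up; rim 57 mm inside, 64 mm outside diameter, top 13 mm up: room for one jar. Tray round-ended, 5 mm thick, x -34 to 34, y -34 to 86 mm in its own axes; sample centred at y 56 mm, 41 mm wide, top 10 mm up.
- stand_green: stand of the green pigment: wooden tray fixed to the bench with a white-rimmed jar well and beside it a round green cured-resin colour sample. Origin on the bench under the well's centre. Well floor 5 mm up; rim 57 mm inside, 64 mm outside diameter, top 13 mm up: room for one jar. Tray round-ended, 5 mm thick, x -34 to 34, y -34 to 86 mm in its own axes; sample centred at y 56 mm, 41 mm wide, top 10 mm up.
- mixing_cup: bystander: empty pale silicone mixing cup, 60 mm diameter at the rim with a small pouring lip (to 43 mm from the axis), 42 mm tall, standing on the bench, loose and light. Origin at the centre of its underside.
- shaker: bystander: glitter shaker, clear with silver glitter and a black perforated cap, 44 mm diameter, 70 mm tall, standing on the bench, loose. Origin at the centre of its underside. Apart from the ten listed things the dark ruled work mat is bare, flat and free to use, at height 0.
Things that resemble listed ones, but are neither listed nor needed, are in the scene too. Leave any turquoise look-alike of the jar_blue alone.

How it is judged:
By the outcome, as a careful person would: the job done as asked, in the order asked, and still so for the second after the job is handed in, with the robot touching nothing.
It also fails if it takes over 120 s, if anything falls off the work surface, if the arm or the gripper's body presses on something with over 40 N, if the wrist force passes 120 N, or if a joint passes its speed limit or range.

## Robot

A 6-joint arm with a two-finger parallel gripper is mounted at the origin on the work surface. World frame = base frame: x ahead of the robot, y to its left, z up, the work surface at z = 0. Lengths are in mm, angles in rad, forces in N, time in s.
With the tool pointing down it reaches from about 350 to 775 mm from the base axis. Payload 7.3 kg.
Tool frame: the origin (TCP) lies at the centre of the arm's flange, where the gripper is bolted on; the fingertips stand 178 mm ahead of it and the grasp point (between the pads) lies 159 mm ahead of it; z points along the fingers, y is the direction in which the jaws open and shut (so a half turn about z gives the same grasp; the last joint's range is limited). The gripper opens to 92 mm and grips with 3 to 60 N. Pads are 19 mm wide; open, the fingers measure 130 mm over their backs; the gripper's body (75 mm by 190 mm) begins 47 mm behind the grasp point.
Start: joints at [1.094, 0.342, 1.524, -0, 1.275, -0.146], TCP at [170.498, 496.546, 404.741] pointing down, gripper open.
Joint ranges: [-2.53, 2.53], [-0.77, 2.02], [0.04, 2.7], [-1, 4.14], [0.28, 2.66], [-3.11, 3.11]. Speed limits (rad/s): [2.57, 2.57, 3.14, 3.14, 3.14, 3.14].

## Interface

Orientations are given as [roll, pitch, yaw] about the fixed x, y, z axes, in that order (R = Rz(yaw) Ry(pitch) Rx(roll)).
In Python, from plant import status, viewer, ticket gives the robot as it stands.
- The arm moves only by the tool play_rows, never from a script. Its argument "commands" is a list of rows, each an object with "offset": the shift along the tool's x, y, z in m, a list of three; "twist": the turn about the tool's z in degrees. A call has 1 to 5 rows; each row shifts and turns the commanded pose from where the row before left it, along the tool's axes as they then stand; what a row does not reach is not made up. A row lasts 1/10 s, in which the tool goes at most 50 mm and 8.59 degrees, less where a joint would pass 70% of its speed; a pose out of reach is approached as far as the arm can. A call with a gripper value outside its range is refused whole. "jaw" is the closure in counts, from 0 (fully open) to 255 (shut), set as the call begins (left out, the last holds). The fingers move at their own pace and stop on an object; the grip force is fixed at half the most. Time passes only in rows, so rows that do not move let the fingers close. It gives the time, the measured TCP pose, the force and the opening at its end, in the units of the state.
- status.get_obs(): the state, without advancing time (a new reading comes with each control period).
- viewer.capture(name): name is "scene" or "top" or "wrist"; returns the picture (400x640x3 uint8, red, green, blue); there is no depth.
- viewer.camera_params(name): a dict with "fov_y" (degrees; the focal length in pixels is half the picture's height over the tangent of half this angle, whatever the lens; pixels are square), "cx", "cy" (the principal point, pixels), "rvec" (rotation vector, rad) and "tvec" (3), from world to camera coordinates, as OpenCV has them; the wrist camera has in their place "T_tool_cam" (4x4, takes a point from camera to tool coordinates, whose origin is the TCP and whose axes are the flange's). Camera axes: x right, y down, z forward; pixel columns grow to the right and rows downward; lengths in mm; the calibration is good to about 2 mm. A picture is of the moment at which its call begins: read the wrist's pose just before it. camera_params takes no time and is no camera call.
- ticket.close_job(): hands the job in, once; it reports no verdict.
The state is a dict: "time": time; "joint_positions": joint angles; "dq": joint speeds; "tau": joint torques, N m; "tool_pos": TCP position; "tcp_rot": TCP orientation; "contact_force": force on the tool from outside, world axes, zero at the start; "moment": the same for the moment, N m; "grip_width": finger opening in mm.
Only numpy, scipy, OpenCV 4.12 (cv2) and the standard library are available. Lean on these libraries where they do the work, as an engineer would, in place of code of your own. Each camera call takes 0.05 s, during which the arm holds its last target.

## Working session

There is one attempt and no reset: what is moved stays moved. The work goes in short steps, Python scripts to look and compute and a tool call to move; the robot and the scene stay as the last step left them, time stands still between calls to the robot, and variables do not carry over. Pictures are saved under pics/ and viewed, and the job is handed in when it is done.

Besides the shell and the picture viewer there is one more tool, called after "Emit:" as name(argument=value, ...), one argument or row to a line, values as JSON. play_rows: Moves the arm, as the interface text tells. Its arguments: {"type":"object","properties":{"commands":{"type":"array"},"jaw":{"type":"number"}},"required":["commands"]}

```bash
ls; mkdir -p pics; python3 - <<'E'
from plant import status, viewer
import cv2
print(status.get_obs())
for n in ("scene","top","wrist"):
    print(n,viewer.camera_params(n))
for n in ("scene","top"):
    im=viewer.capture(n); cv2.imwrite(f"pics/{n}0.png",cv2.cvtColor(im,cv2.COLOR_RGB2BGR))
E
```

```text
pics
{'time': 0.0, 'joint_positions': array([ 1.09399811e+00,  3.42709681e-01,  1.52501825e+00, -1.39978549e-05,
        1.27539473e+00, -1.45993425e-01]), 'dq': array([-2.17820265e-04,  1.42381910e-03,  1.65715604e-03, -8.32700033e-05,
       -8.45877044e-04,  6.64996291e-04]), 'tau': array([ 5.87968734e-04, -4.31235480e+01, -2.44225377e+01,  7.18339370e-02,
        5.57885470e-02, -1.25299903e-04]), 'tool_pos': array([170.43581577, 496.41916134, 404.05109464]), 'tcp_rot': array([-3.14007697e+00, -2.09335455e-04,  2.81079179e+00]), 'contact_force': array([-0.82764527,  0.30088272, -0.17339999]), 'moment': array([ 0.00407577, -0.01154497, -0.06030542]), 'grip_width': 91.8229450894227}
scene {'fov_y': 52.253759454934254, 'cx': 321.4618816746592, 'cy': 202.58745638948807, 'rvec': array([ 1.29909221,  2.05853384, -1.07036742]), 'tvec': array([ 334.169505  , -230.85127494, 1199.89765263])}
top {'fov_y': 53.15033710411524, 'cx': 317.06576499826036, 'cy': 196.88882965181753, 'rvec': array([ 2.17775915, -2.12834061,  0.18271525]), 'tvec': array([-120.90949899,  530.43280656,  713.97041099])}
wrist {'fov_y': 68.11097589026447, 'cx': 323.59530299556, 'cy': 205.77502053458198, 'T_tool_cam': array([[ 3.63732299e-04, -9.51042959e-01, -3.09058501e-01,
         8.35796533e+01],
       [ 9.99998735e-01, -1.32650672e-04,  1.58509902e-03,
         7.92081489e-01],
       [-1.54849408e-03, -3.09058687e-01,  9.51041708e-01,
         1.89083787e+01],
       [ 0.00000000e+00,  0.00000000e+00,  0.00000000e+00,
         1.00000000e+00]])}
```

View pics/scene0.png

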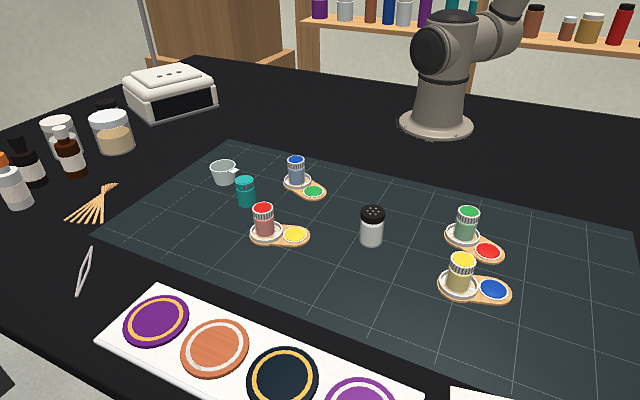

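View pics/top0.png

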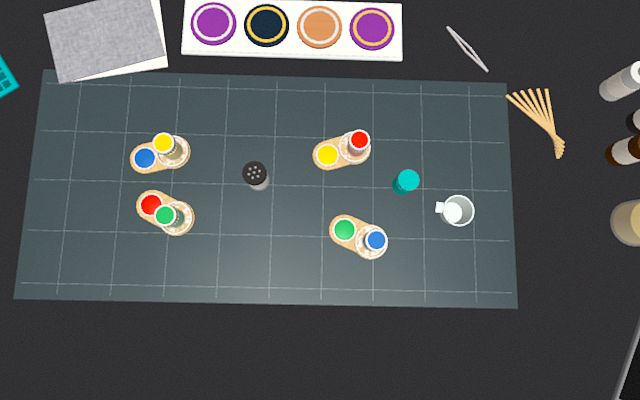

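The scene camera shows blue jar in the green stand, red in the yellow stand, green in the red stand and yellow in the blue stand. A turquoise look-alike stands at about (245,190). Next I'll measure positions.

```bash
cat > h.py <<'E'
import numpy as np, cv2
from plant import status, viewer
from scipy.spatial.transform import Rotation as Ro
def cam(n,obs=None):
    p=viewer.camera_params(n); f=200/np.tan(np.radians(p['fov_y']/2))
    K=np.array([[f,0,p['cx']],[0,f,p['cy']],[0,0,1]])
    if 'rvec' in p:
        R=cv2.Rodrigues(p['rvec'])[0]; t=np.array(p['tvec'])
    else:
        T=np.eye(4); T[:3,:3]=Ro.from_euler('xyz',obs['tcp_rot']).as_matrix(); T[:3,3]=obs['tool_pos']
        W=np.linalg.inv(T@p['T_tool_cam']); R=W[:3,:3]; t=W[:3,3]
    return K,R,t
def bp(c,u,v,z):
    K,R,t=c; d=R.T@np.linalg.solve(K,[u,v,1.]); o=-R.T@t
    return (o+d*(z-o[2])/d[2])
def pr(c,p):
    K,R,t=c; q=K@(R@np.array(p,float)+t); return q[:2]/q[2]
RNG={'red':((0,8),(172,180)),'yellow':((22,35),),'green':((45,80),),'teal':((82,97),),'blue':((100,122),)}
def blobs(im,smin=140,vmin=90,amin=40):
    h=cv2.cvtColor(im,cv2.COLOR_RGB2HSV); out=[]
    for k,rs in RNG.items():
        m=np.zeros(im.shape[:2],np.uint8)
        for a,b in rs: m|=cv2.inRange(h,(a,smin,vmin),(b,255,255))
        n,l,s,c=cv2.connectedComponentsWithStats(m)
        for i in range(1,n):
            if s[i,4]>=amin: out.append((k,int(s[i,4]),c[i]))
    return out
E
python3 - <<'E'
from h import *
np.set_printoptions(precision=1,suppress=True)
for n in ("top","scene"):
    im=cv2.cvtColor(cv2.imread(f"pics/{n}0.png"),cv2.COLOR_BGR2RGB); c=cam(n)
    for k,a,p in blobs(im):
        x=bp(c,*p,65);y=bp(c,*p,10)
        if 300<x[0]<800 and abs(x[1])<500: print(n,k,a,p,'z65',x[:2],'z10',y[:2])
im=cv2.imread("pics/top0.png")[110:270,110:490]
cv2.imwrite("pics/topz.png",cv2.resize(im,None,fx=2.1,fy=2.1,interpolation=cv2.INTER_CUBIC))
E
```

```text
top red 207 [359.  139.3] z65 [ 640.3 -184.4] z10 [ 657.1 -191.3]
top red 280 [150.  203.8] z65 [509.3 193.2] z10 [516.1 215.1]
top yellow 222 [162.6 142.4] z65 [624.2 179.5] z10 [639.7 200.3]
top yellow 280 [327.1 154.6] z65 [ 609.4 -125.2] z10 [ 623.8 -127.5]
top green 224 [164.3 215. ] z65 [489.8 166. ] z10 [495.1 185.8]
top green 280 [344.2 229. ] z65 [ 471.9 -158.5] z10 [ 475.8 -163.3]
top teal 455 [ 6.3 79.3] z65 [738.2 480. ] z10 [762.4 523.7]
top teal 486 [405.7 181.5] z65 [ 562.2 -271.3] z10 [ 573.  -284.7]
top blue 287 [144.  157.7] z65 [594.4 211.1] z10 [607.6 234.4]
top blue 224 [376.1 239.8] z65 [ 453.8 -216.4] z10 [ 456.4 -225.6]
scene red 142 [262. 207.] z65 [ 639.9 -183.9] z10 [ 578.  -229.8]
scene red 264 [487.7 250.3] z65 [586.9 211.5] z10 [518.5 214.3]
scene yellow 215 [294.4 234. ] z65 [683.2 -91. ] z10 [ 626.6 -125.4]
scene yellow 233 [463.1 259. ] z65 [624.3 179.4] z10 [560.5 178.2]
scene green 133 [312.9 190.7] z65 [ 551.3 -122.2] z10 [ 478.6 -160.4]
scene green 133 [468.8 210.8] z65 [490.5 165.9] z10 [410.2 163. ]
scene teal 513 [245. 191.] z65 [ 608.8 -243.6] z10 [ 543.1 -296.8]
scene blue 78 [295.3 158.9] z65 [ 454.1 -215.4] z10 [ 369.3 -265.2]
scene blue 352 [493.  288.6] z65 [669.1 229.7] z10 [610.8 234.7]
```

View pics/topz.png

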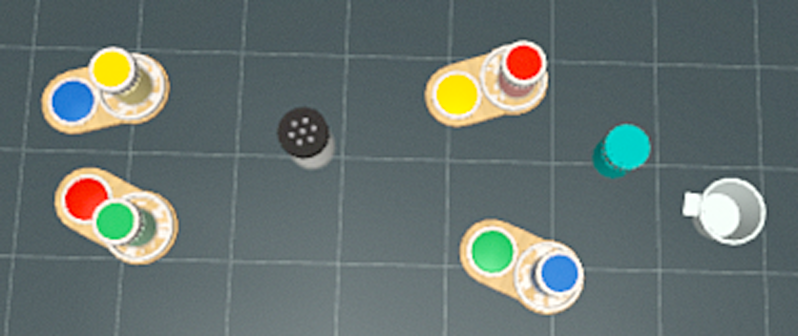

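Emit:
play_rows(
  commands=[
    {"offset": [0, 0, 0.02], "twist": -6.3},
    {"offset": [0, 0, 0.03], "twist": -6.3},
    {"offset": [0, 0, 0.02], "twist": -6.35},
  ],
  jaw=0,
)

```text
time: 0.4
tool_pos: [170.2, 496.1, 332.8]
tcp_rot: [-3.14, -0.001, -3.137]
contact_force: [-0.1, -0.6, -0.2]
grip_width: 91.7
```

```bash
python3 - <<'E'
from h import *
c=cam("top")
print('shaker',bp(c,254.5,172.5,70),'teal',bp(c,408.5,180,60),'cup rim',bp(c,458,210,42),'lip',bp(c,438,207,40))
o=status.get_obs();print(o['tool_pos'],o['tcp_rot'],o['time'])
E
```

```text
shaker [570.86856933   6.95755075  70.        ] teal [ 566.15138573 -277.80602342   60.        ] cup rim [ 514.39752202 -375.65882594   42.        ] lip [ 519.46506906 -338.38194351   40.        ]
[170.24310319 496.08579148 332.82781965] [-3.13966293e+00 -1.01413951e-03 -3.13709107e+00] 0.4
```

Emit:
play_rows(
  commands=[
    {"offset": [-0.025, -0.018, 0], "twist": 0},
    {"offset": [-0.038, -0.0265, 0], "twist": 0},
    {"offset": [-0.038, -0.0265, 0], "twist": 0},
    {"offset": [-0.038, -0.0265, 0], "twist": 0},
    {"offset": [-0.038, -0.0265, 0], "twist": 0},
  ],
)

```text
time: 0.9
tool_pos: [348.7, 371.3, 334.5]
tcp_rot: [-3.141, -0.0, -3.141]
contact_force: [1.4, 0.3, -0.2]
grip_width: 92.2
```

Emit:
play_rows(
  commands=[
    {"offset": [-0.038, -0.0265, 0], "twist": 0},
    {"offset": [-0.038, -0.0265, 0], "twist": 0},
    {"offset": [-0.038, -0.0265, 0], "twist": 0},
    {"offset": [-0.038, -0.0265, 0], "twist": 0},
    {"offset": [-0.038, -0.0265, 0], "twist": 0},
  ],
)

```text
time: 1.4
tool_pos: [538.8, 238.6, 334.4]
tcp_rot: [3.142, -0.001, 3.141]
contact_force: [0.1, 0.7, -0.8]
grip_width: 91.9
```

Emit:
play_rows(
  commands=[
    {"offset": [-0.038, -0.0265, 0], "twist": 0},
    {"offset": [-0.03, -0.021, 0], "twist": 0},
    {"offset": [0, 0, 0], "twist": 0},
  ],
)

```text
time: 1.7
tool_pos: [608.5, 189.1, 333.6]
tcp_rot: [-3.141, 0.001, 3.137]
contact_force: [-0.6, 0.3, -0.1]
grip_width: 91.8
```

```bash
python3 - <<'E'
from h import *
o=status.get_obs();im=viewer.capture("wrist");c=cam("wrist",o)
cv2.imwrite("pics/w1.png",cv2.cvtColor(im,cv2.COLOR_RGB2BGR));print(o['tool_pos'])
for k,a,p in blobs(im): print(k,a,p,bp(c,*p,65)[:2],bp(c,*p,10)[:2])
E
```

```text
[608.49353885 189.08733668 333.64646741]
red 1225 [350.02612245  99.07183673] [517.60097113 211.14639791] [515.93893897 215.8146323 ]
yellow 680 [ 33.41176471 209.04558824] [608.56517865 -68.54954557] [ 626.94172379 -125.49575207]
teal 275 [632.02909091 279.93454545] [683.44381257 487.86161422] [718.31543128 553.48766275]
blue 984 [367.05995935 190.05182927] [592.3842964  227.76649134] [607.19634218 236.09597927]
```

View pics/w1.png

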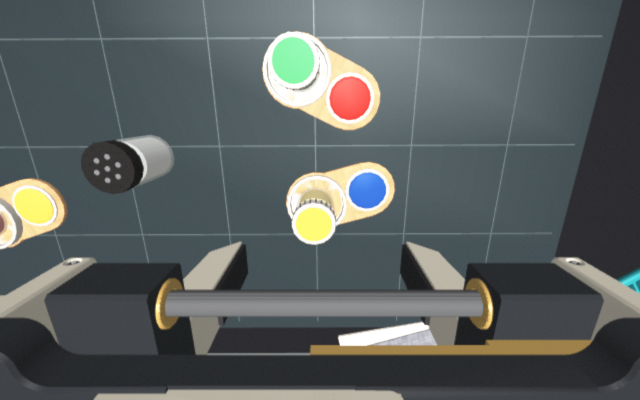

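The wrist view agrees with the top and scene measurements to about 2 mm: yellow dot at (314,223), samples where expected. I'm descending on yellow.

Emit:
play_rows(
  commands=[
    {"offset": [-0.0157, -0.0096, 0], "twist": 0},
    {"offset": [0, 0, 0.035], "twist": 0},
    {"offset": [0, 0, 0.04], "twist": 0},
    {"offset": [0, 0, 0.035], "twist": 0},
    {"offset": [0, 0, 0.0226], "twist": 0},
  ],
)

```text
time: 2.25
tool_pos: [619.3, 183.9, 199.1]
tcp_rot: [-3.141, -0.005, -3.14]
contact_force: [0.3, -0.5, -0.3]
grip_width: 92.0
```

Emit:
play_rows(
  commands=[
    {"offset": [0, 0, 0], "twist": 0},
    {"offset": [0, 0, 0], "twist": 0},
  ],
)

```text
time: 2.45
tool_pos: [620.8, 183.7, 202.6]
tcp_rot: [3.141, -0.0, -3.141]
contact_force: [0.0, 1.1, 0.4]
grip_width: 92.0
```

Emit:
play_rows(
  commands=[
    {"offset": [-0.0034, -0.0042, 0.001], "twist": 0},
    {"offset": [0, 0, 0], "twist": 0},
  ],
)

```text
time: 2.65
tool_pos: [625.4, 178.5, 203.0]
tcp_rot: [3.141, 0.003, 3.141]
contact_force: [0.1, -0.3, -0.2]
grip_width: 92.0
```

Emit:
play_rows(
  commands=[
    {"offset": [0, 0, 0], "twist": 0},
    {"offset": [0, 0, 0], "twist": 0},
    {"offset": [0, 0, 0], "twist": 0},
    {"offset": [0, 0, 0], "twist": 0},
    {"offset": [0, 0, 0], "twist": 0},
  ],
  jaw=255,
)

```text
time: 3.15
tool_pos: [624.6, 178.8, 201.1]
tcp_rot: [3.142, -0.0, 3.142]
contact_force: [0.2, -0.4, 0.1]
grip_width: 56.4
```

Emit:
play_rows(
  commands=[
    {"offset": [0, 0, 0], "twist": 0},
    {"offset": [0, 0, 0], "twist": 0},
    {"offset": [0, 0, 0], "twist": 0},
    {"offset": [0, 0, 0], "twist": 0},
    {"offset": [0, 0, 0], "twist": 0},
  ],
)

```text
time: 3.65
tool_pos: [624.6, 178.8, 201.1]
tcp_rot: [3.141, -0.0, 3.142]
contact_force: [0.9, 0.1, -0.4]
grip_width: 39.3
```

Emit:
play_rows(
  commands=[
    {"offset": [0, 0, -0.01], "twist": 0},
    {"offset": [0, 0, -0.02], "twist": 0},
    {"offset": [0, 0, -0.03], "twist": 0},
    {"offset": [0, 0, -0.03], "twist": 0},
    {"offset": [0, 0, -0.015], "twist": 0},
  ],
)

```text
time: 4.15
tool_pos: [625.0, 178.8, 310.0]
tcp_rot: [3.141, 0.005, -3.142]
contact_force: [0.2, -0.1, -0.3]
grip_width: 39.4
```

Emit:
play_rows(
  commands=[
    {"offset": [0.01, -0.01, 0], "twist": 0},
    {"offset": [0.02, -0.02, 0], "twist": 0},
    {"offset": [0.025, -0.025, 0], "twist": 0},
    {"offset": [0.025, -0.025, 0], "twist": 0},
    {"offset": [0.025, -0.025, 0], "twist": 0},
  ],
)

```text
time: 4.65
tool_pos: [518.4, 73.0, 306.8]
tcp_rot: [-3.142, 0.001, -3.141]
contact_force: [0.2, -1.1, 0.2]
grip_width: 39.5
```

Emit:
play_rows(
  commands=[
    {"offset": [0.02, -0.022, 0], "twist": 0},
    {"offset": [0.02, -0.02, 0], "twist": 0},
    {"offset": [0.01, -0.012, 0], "twist": 0},
    {"offset": [0, 0, 0], "twist": 0},
    {"offset": [0, 0, 0], "twist": 0},
  ],
)

```text
time: 5.15
tool_pos: [470.3, 19.8, 306.7]
tcp_rot: [3.141, 0.002, 3.141]
contact_force: [0.4, -0.7, -1.0]
grip_width: 39.7
```

```bash
python3 - <<'E'
from h import *
for n in("top","scene"):
    im=viewer.capture(n)
    cv2.imwrite(f"pics/{n}1.png",cv2.cvtColor(im,cv2.COLOR_RGB2BGR))
print(status.get_obs()['tool_pos'])
im=cv2.imread("pics/top1.png")[110:250,100:230];im2=cv2.imread("pics/scene1.png")[210:330,400:540]
cv2.imwrite("pics/z1.png",np.hstack([cv2.resize(im,(400,430)),cv2.resize(im2,(400,430))]))
E
```

```text
[470.38205577  20.24431621 306.28605073]
```

View pics/z1.png

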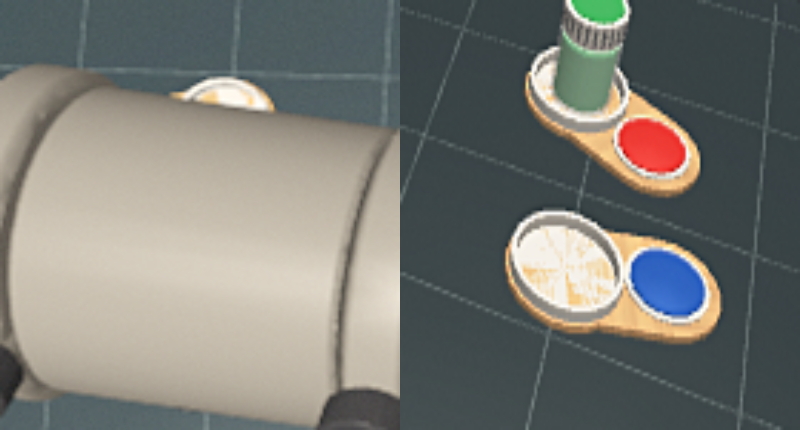

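View pics/scene1.png

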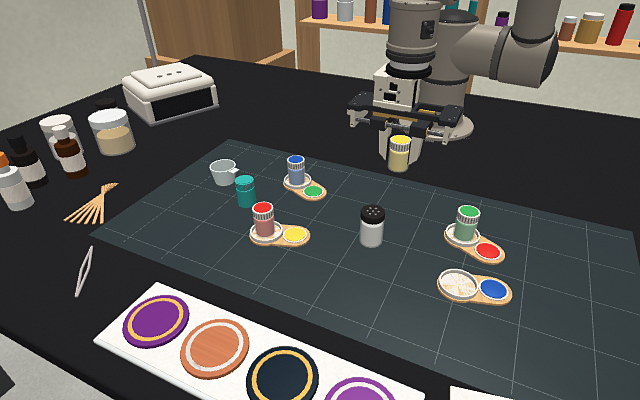

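```bash
cat >> h.py <<'E'
def overlay(n,img,circs,box,out,s):
    c=cam(n); im=img.copy()
    x0,y0,x1,y1=box
    im=cv2.resize(im[y0:y1,x0:x1],None,fx=s,fy=s,interpolation=cv2.INTER_CUBIC)
    for (x,y,z,r,col) in circs:
        t=np.linspace(0,2*np.pi,60)
        p=np.array([pr(c,(x+r*np.cos(a),y+r*np.sin(a),z)) for a in t])
        p=((p-[x0,y0]+.5)*s-.5)
        cv2.polylines(im,[np.round(p).astype(int)],True,col,1)
    cv2.imwrite(out,im)
E
python3 - <<'E'
from h import *
c=cam("scene"); w=bp(c,457.8,282.8,13);s=np.array([608.5,235])
print(w,np.linalg.norm(w[:2]-s)); d=w[:2]-s; d/=np.linalg.norm(d); w=s+56*d; print(w)
overlay("scene",cv2.imread("pics/scene1.png"),[(w[0],w[1],13,32,(255,0,255)),(w[0],w[1],13,28.5,(0,0,255)),(s[0],s[1],10,20.5,(255,255,0))],(420,240,530,325),"pics/o1.png",7)
E
```

```text
[625.28716916 180.74793167  13.        ] 56.789928393774424
[625.05366541 181.5025593 ]
```

View pics/o1.png

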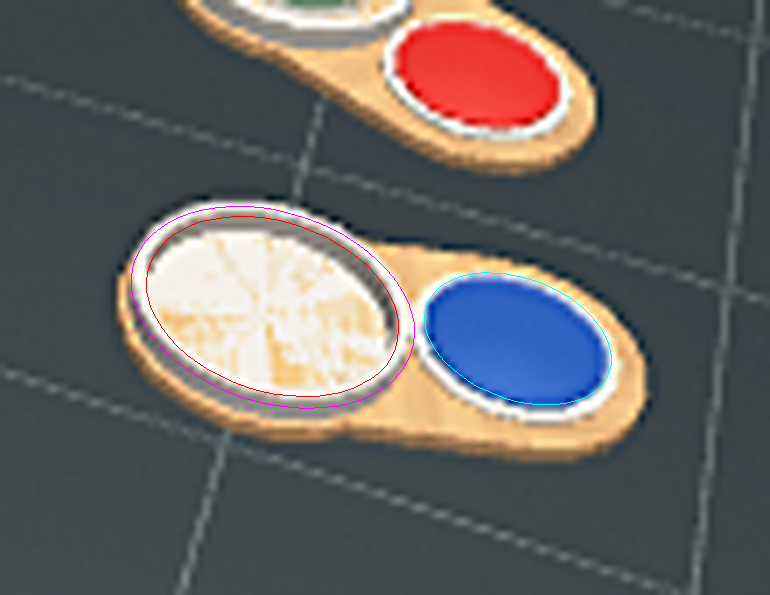

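Emit:
play_rows(
  commands=[
    {"offset": [0, 0, 0.02], "twist": 0},
    {"offset": [0, 0, 0.03], "twist": 0},
    {"offset": [0, 0, 0.025], "twist": 0},
    {"offset": [0, 0, 0.015], "twist": 0},
    {"offset": [0, 0, 0.008], "twist": 0},
  ],
)

```text
time: 5.75
tool_pos: [469.8, 20.4, 206.6]
tcp_rot: [3.141, -0.002, -3.141]
contact_force: [0.3, 0.2, -2.2]
grip_width: 39.8
```

Emit:
play_rows(
  commands=[
    {"offset": [0, 0, 0.003], "twist": 0},
    {"offset": [0, 0, 0], "twist": 0},
    {"offset": [0, 0, 0], "twist": 0},
  ],
)

```text
time: 6.05
tool_pos: [470.0, 19.8, 205.8]
tcp_rot: [-3.142, 0.002, -3.141]
contact_force: [0.1, -0.4, -0.7]
grip_width: 39.6
```

Emit:
play_rows(
  commands=[
    {"offset": [0, 0, 0.004], "twist": 0},
    {"offset": [0, 0, 0.003], "twist": 0},
    {"offset": [0, 0, 0.001], "twist": 0},
    {"offset": [0, 0, 0], "twist": 0},
  ],
)

```text
time: 6.45
tool_pos: [469.5, 19.7, 197.0]
tcp_rot: [3.141, -0.0, 3.141]
contact_force: [-0.3, 0.0, -1.1]
grip_width: 39.6
```

Emit:
play_rows(
  commands=[
    {"offset": [0, 0, 0.001], "twist": 0},
    {"offset": [0, 0, 0.0005], "twist": 0},
    {"offset": [0, 0, 0], "twist": 0},
  ],
)

```text
time: 6.75
tool_pos: [469.6, 19.7, 196.0]
tcp_rot: [3.142, 0.0, 3.142]
contact_force: [-1.6, -0.2, 3.8]
grip_width: 39.9
```

Contact is light (3.8 N), so I'm releasing.

Emit:
play_rows(
  commands=[
    {"offset": [0, 0, 0], "twist": 0},
    {"offset": [0, 0, 0], "twist": 0},
    {"offset": [0, 0, 0], "twist": 0},
    {"offset": [0, 0, 0], "twist": 0},
    {"offset": [0, 0, 0], "twist": 0},
  ],
  jaw=0,
)

```text
time: 7.25
tool_pos: [469.6, 19.7, 195.5]
tcp_rot: [3.142, -0.0, 3.142]
contact_force: [0.6, -0.1, -0.0]
grip_width: 74.9
```

Emit:
play_rows(
  commands=[
    {"offset": [0, 0, 0], "twist": 0},
    {"offset": [0, 0, 0], "twist": 0},
    {"offset": [0, 0, 0], "twist": 0},
  ],
)

```text
time: 7.55
tool_pos: [469.6, 19.7, 195.6]
tcp_rot: [3.142, -0.0, 3.142]
contact_force: [-0.4, -0.7, -0.6]
grip_width: 91.4
```

Emit:
play_rows(
  commands=[
    {"offset": [0, 0, -0.02], "twist": 0},
    {"offset": [0, 0, -0.03], "twist": 0},
    {"offset": [0, 0, -0.03], "twist": 0},
    {"offset": [0, 0, -0.03], "twist": 0},
    {"offset": [0, 0, 0], "twist": 0},
  ],
)

```text
time: 8.05
tool_pos: [470.6, 19.7, 309.2]
tcp_rot: [-3.141, 0.008, -3.142]
contact_force: [-0.3, 0.2, -0.4]
grip_width: 91.6
```

Emit:
play_rows(
  commands=[
    {"offset": [0, -0.03, 0], "twist": 0},
    {"offset": [0.004, -0.045, 0], "twist": 0},
    {"offset": [0.004, -0.045, 0], "twist": 0},
    {"offset": [0.004, -0.045, 0], "twist": 0},
    {"offset": [0.004, -0.04, 0], "twist": 0},
  ],
)

```text
time: 8.55
tool_pos: [453.0, -187.2, 304.9]
tcp_rot: [3.141, -0.001, 3.141]
contact_force: [0.6, 0.2, -0.3]
grip_width: 91.7
```

Emit:
play_rows(
  commands=[
    {"offset": [0, -0.022, 0], "twist": 0},
    {"offset": [0, -0.009, 0], "twist": 0},
    {"offset": [0, 0, 0.03], "twist": 0},
    {"offset": [0, 0, 0], "twist": 0},
    {"offset": [0, 0, 0], "twist": 0},
  ],
)

```text
time: 9.05
tool_pos: [453.5, -215.4, 275.3]
tcp_rot: [3.14, -0.002, -3.141]
contact_force: [0.2, 0.2, 0.4]
grip_width: 91.7
```

```bash
python3 - <<'E'
from h import *
im=viewer.capture("scene")
cv2.imwrite("pics/scene2.png",cv2.cvtColor(im,cv2.COLOR_RGB2BGR))
print(status.get_obs()['tool_pos'])
for k,a,p in blobs(im): print(k,a,p,bp(cam("scene"),*p,65)[:2],bp(cam("scene"),*p,60)[:2])
E
```

```text
[ 453.83644878 -215.55214078  275.98739805]
red 587 [618.7427598   27.11413969] [-1247.50985561   545.27189851] [-1274.23897663   549.25755304]
red 142 [262.02816901 206.96478873] [ 639.92380428 -183.94155995] [ 634.29766318 -188.10908044]
red 264 [487.70075758 250.25757576] [586.866422   211.47291586] [580.647058  211.7264375]
yellow 113 [394.75221239 188.7699115 ] [477.15283477  21.53828949] [469.70678733  19.66819392]
yellow 215 [294.42325581 234.02325581] [683.2062135  -90.97335978] [678.06400349 -94.10142332]
yellow 40 [145.8  304.85] [ 907.73161313 -205.5799052 ] [ 905.09977214 -209.98935927]
green 133 [312.93233083 190.72932331] [ 551.34475637 -122.19960943] [ 544.72823245 -125.67680678]
green 133 [468.82706767 210.78947368] [490.48693896 165.86484644] [483.1899772  165.60843431]
teal 86 [452.59302326   3.90697674] [-1547.43426532  -266.38431426] [-1577.51677509  -271.47360903]
teal 63 [473.73015873   7.04761905] [-1494.81592294  -138.46464143] [-1524.31011861  -142.12369452]
teal 510 [244.99215686 191.04313725] [ 608.76074638 -243.60325812] [ 602.786178   -248.43784292]
blue 253 [388.52964427  11.76284585] [-1187.31594058  -538.95933723] [-1213.3720467   -547.09623328]
blue 78 [295.26923077 158.88461538] [ 454.08108233 -215.44762447] [ 446.37707471 -219.96740733]
blue 352 [493.00284091 288.5625    ] [669.06919102 229.65186121] [663.76891808 230.10863764]
```

View pics/scene2.png

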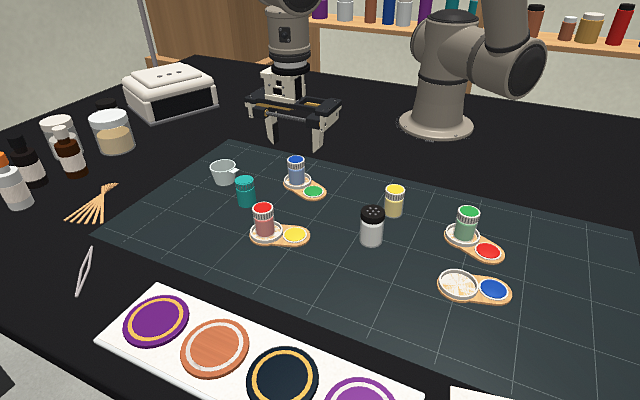

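Yellow stands upright at (470,20) at pixel (395,200), and the gripper is over blue. I'm descending.

Emit:
play_rows(
  commands=[
    {"offset": [0, 0, 0.025], "twist": 0},
    {"offset": [0, 0, 0.03], "twist": 0},
    {"offset": [0, 0, 0.015], "twist": 0},
    {"offset": [0, 0, 0.005], "twist": 0},
    {"offset": [0, 0, 0], "twist": 0},
  ],
)

```text
time: 9.6
tool_pos: [453.9, -216.0, 201.0]
tcp_rot: [-3.142, 0.0, -3.141]
contact_force: [0.7, -0.4, 0.4]
grip_width: 91.8
```

Emit:
play_rows(
  commands=[
    {"offset": [0, 0, 0], "twist": 0},
    {"offset": [0, 0, 0], "twist": 0},
  ],
)

```text
time: 9.8
tool_pos: [454.0, -216.4, 201.8]
tcp_rot: [-3.14, 0.002, -3.141]
contact_force: [0.7, 0.6, -0.0]
grip_width: 91.8
```

Emit:
play_rows(
  commands=[
    {"offset": [0, 0, 0], "twist": 0},
    {"offset": [0, 0, 0], "twist": 0},
    {"offset": [0, 0, 0], "twist": 0},
    {"offset": [0, 0, 0], "twist": 0},
    {"offset": [0, 0, 0], "twist": 0},
  ],
  jaw=255,
)

```text
time: 10.3
tool_pos: [453.5, -216.3, 200.6]
tcp_rot: [3.141, -0.0, 3.142]
contact_force: [0.2, 0.4, -0.3]
grip_width: 56.2
```

Emit:
play_rows(
  commands=[
    {"offset": [0, 0, 0], "twist": 0},
    {"offset": [0, 0, 0], "twist": 0},
    {"offset": [0, 0, 0], "twist": 0},
    {"offset": [0, 0, 0], "twist": 0},
    {"offset": [0, 0, 0], "twist": 0},
  ],
)

```text
time: 10.8
tool_pos: [453.5, -216.2, 200.6]
tcp_rot: [3.141, -0.0, 3.142]
contact_force: [-0.1, 1.0, -0.3]
grip_width: 39.5
```

Emit:
play_rows(
  commands=[
    {"offset": [0, 0, -0.01], "twist": 0},
    {"offset": [0, 0, -0.02], "twist": 0},
    {"offset": [0, 0, -0.03], "twist": 0},
    {"offset": [0, 0, -0.03], "twist": 0},
    {"offset": [0, 0, -0.015], "twist": 0},
  ],
)

```text
time: 11.3
tool_pos: [453.9, -216.4, 308.8]
tcp_rot: [-3.139, 0.003, 3.142]
contact_force: [0.7, -1.2, -0.6]
grip_width: 39.4
```

Emit:
play_rows(
  commands=[
    {"offset": [-0.006, 0.014, 0], "twist": 0},
    {"offset": [-0.012, 0.028, 0], "twist": 0},
    {"offset": [-0.015, 0.035, 0], "twist": 0},
    {"offset": [-0.015, 0.035, 0], "twist": 0},
    {"offset": [-0.015, 0.035, 0], "twist": 0},
  ],
)

```text
time: 11.8
tool_pos: [516.8, -67.9, 306.4]
tcp_rot: [-3.141, 0.001, 3.141]
contact_force: [0.9, -0.0, -1.7]
grip_width: 39.6
```

Emit:
play_rows(
  commands=[
    {"offset": [-0.015, 0.035, 0], "twist": 0},
    {"offset": [-0.015, 0.035, 0], "twist": 0},
    {"offset": [-0.015, 0.035, 0], "twist": 0},
    {"offset": [-0.015, 0.035, 0], "twist": 0},
    {"offset": [-0.015, 0.035, 0], "twist": 0},
  ],
)

```text
time: 12.3
tool_pos: [591.8, 107.3, 306.3]
tcp_rot: [-3.142, 0.0, -3.141]
contact_force: [1.4, -1.3, 0.5]
grip_width: 39.3
```

Emit:
play_rows(
  commands=[
    {"offset": [-0.015, 0.035, 0], "twist": 0},
    {"offset": [-0.012, 0.028, 0], "twist": 0},
    {"offset": [-0.006, 0.012, 0], "twist": 0},
    {"offset": [0, 0, 0], "twist": 0},
    {"offset": [0, 0, 0], "twist": 0},
  ],
)

```text
time: 12.8
tool_pos: [624.2, 180.5, 305.7]
tcp_rot: [-3.141, -0.001, -3.141]
contact_force: [-1.0, -0.8, -1.0]
grip_width: 39.2
```

Over the blue well. I'm lowering to about TCP z 206, then checking.

Emit:
play_rows(
  commands=[
    {"offset": [-0.0008, 0.0005, 0.02], "twist": 0},
    {"offset": [0, 0, 0.03], "twist": 0},
    {"offset": [0, 0, 0.025], "twist": 0},
    {"offset": [0, 0, 0.015], "twist": 0},
    {"offset": [0, 0, 0.006], "twist": 0},
  ],
)

```text
time: 13.3
tool_pos: [625.0, 180.2, 208.3]
tcp_rot: [-3.141, -0.003, 3.14]
contact_force: [-0.5, 0.1, -0.5]
grip_width: 39.3
```

Emit:
play_rows(
  commands=[
    {"offset": [0, 0, 0], "twist": 0},
    {"offset": [0, 0, 0], "twist": 0},
    {"offset": [0, 0, 0], "twist": 0},
  ],
)

```text
time: 13.6
tool_pos: [625.8, 181.2, 211.1]
tcp_rot: [3.141, 0.002, 3.141]
contact_force: [-0.6, -0.0, -0.8]
grip_width: 39.4
```

Emit:
play_rows(
  commands=[
    {"offset": [0, 0, 0.004], "twist": 0},
    {"offset": [0, 0, 0.003], "twist": 0},
    {"offset": [0, 0, 0.0015], "twist": 0},
    {"offset": [0, 0, 0.001], "twist": 0},
    {"offset": [0, 0, 0], "twist": 0},
  ],
)

```text
time: 14.1
tool_pos: [625.3, 181.3, 200.6]
tcp_rot: [3.142, -0.0, -3.142]
contact_force: [-2.6, -0.6, 4.4]
grip_width: 39.4
```

Emit:
play_rows(
  commands=[
    {"offset": [0, 0, 0.0005], "twist": 0},
    {"offset": [0, 0, 0], "twist": 0},
  ],
)

```text
time: 14.3
tool_pos: [625.3, 181.3, 200.6]
tcp_rot: [3.142, 0.0, -3.141]
contact_force: [-4.1, -1.0, 6.3]
grip_width: 39.3
```

It's on the well floor at the expected height, so I'm releasing.

Emit:
play_rows(
  commands=[
    {"offset": [0, 0, 0], "twist": 0},
    {"offset": [0, 0, 0], "twist": 0},
    {"offset": [0, 0, 0], "twist": 0},
    {"offset": [0, 0, 0], "twist": 0},
    {"offset": [0, 0, 0], "twist": 0},
  ],
  jaw=0,
)

```text
time: 14.8
tool_pos: [625.4, 181.2, 199.5]
tcp_rot: [3.142, -0.0, 3.142]
contact_force: [-0.1, -0.2, -0.3]
grip_width: 75.2
```

Emit:
play_rows(
  commands=[
    {"offset": [0, 0, 0], "twist": 0},
    {"offset": [0, 0, 0], "twist": 0},
    {"offset": [0, 0, 0], "twist": 0},
  ],
)

```text
time: 15.1
tool_pos: [625.4, 181.2, 199.6]
tcp_rot: [3.142, -0.0, 3.142]
contact_force: [-0.2, -0.2, 0.1]
grip_width: 91.4
```

Emit:
play_rows(
  commands=[
    {"offset": [0, 0, -0.02], "twist": 0},
    {"offset": [0, 0, -0.03], "twist": 0},
    {"offset": [0, 0, -0.03], "twist": 0},
    {"offset": [0, 0, -0.02], "twist": 0},
    {"offset": [0, 0, 0], "twist": 0},
  ],
)

```text
time: 15.6
tool_pos: [626.1, 181.4, 303.3]
tcp_rot: [3.14, 0.007, 3.142]
contact_force: [0.5, 0.2, -0.1]
grip_width: 92.2
```

Emit:
play_rows(
  commands=[
    {"offset": [0.025, -0.003, 0], "twist": 0},
    {"offset": [0.045, -0.005, 0], "twist": 0},
    {"offset": [0.04, -0.005, 0], "twist": 0},
    {"offset": [0.02, -0.002, 0], "twist": 0},
    {"offset": [0, 0, 0], "twist": 0},
  ],
)

```text
time: 16.1
tool_pos: [492.9, 166.1, 298.8]
tcp_rot: [-3.141, -0.003, -3.141]
contact_force: [1.3, -0.6, -0.6]
grip_width: 91.5
```

```bash
python3 - <<'E'
from h import *
im=viewer.capture("scene")
cv2.imwrite("pics/scene3.png",cv2.cvtColor(im,cv2.COLOR_RGB2BGR))
o=status.get_obs();print(o['tool_pos'],o['time'])
for k,a,p in blobs(im,amin=60): print(k,a,p,bp(cam("scene"),*p,65)[:2])
E
```

```text
[494.68916406 166.24678699 299.20881577] 16.15
red 585 [618.77777778  27.0957265 ] [-1247.98347099   545.44971942]
red 142 [262.02816901 206.96478873] [ 639.92380428 -183.94155995]
red 265 [487.72075472 250.23773585] [586.80359923 211.49541891]
yellow 113 [394.75221239 188.7699115 ] [477.15283477  21.53828949]
yellow 215 [294.42325581 234.02325581] [683.2062135  -90.97335978]
green 133 [312.93233083 190.72932331] [ 551.34475637 -122.19960943]
green 133 [468.82706767 210.78947368] [490.48693896 165.86484644]
teal 86 [452.58139535   3.97674419] [-1545.194113    -266.00819513]
teal 513 [245.00779727 191.08382066] [ 608.86823517 -243.49217718]
blue 254 [388.5511811  11.7480315] [-1187.74537008  -538.97820614]
blue 233 [464.01287554 259.91845494] [625.86233505 181.11804584]
blue 351 [493.01994302 288.54415954] [669.02176727 229.66962144]
```

View pics/scene3.png

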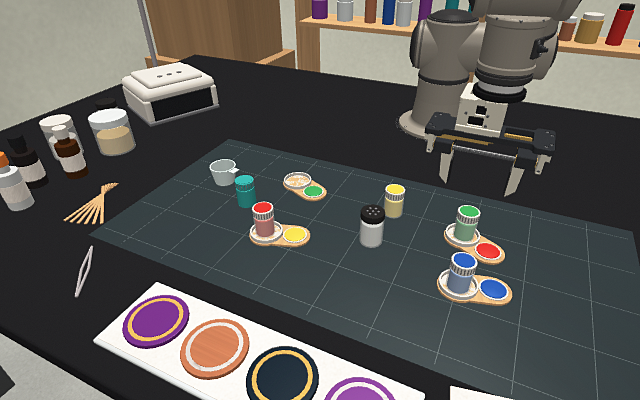

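Blue is seated in the blue stand: its dot at (464,260) reads (625.9,181.1) at height 65. Next I'll measure the empty green well.

```bash
python3 - <<'E'
from h import *
im=viewer.capture("top"); b=cv2.cvtColor(im,cv2.COLOR_RGB2BGR); cv2.imwrite("pics/top3.png",b)
s=np.array([477.2,-161.8]); d=np.array([454,-216.])-s; d/=np.linalg.norm(d); w=s+56*d; print(w)
C=[(w[0],w[1],13,32,(255,0,255)),(w[0],w[1],13,28.5,(0,0,255)),(s[0],s[1],10,20.5,(255,255,0))]
overlay("scene",cv2.imread("pics/scene3.png"),C,(270,160,340,210),"pics/a.png",5.5)
overlay("top",b,C,(320,200,400,275),"pics/b.png",5)
a=cv2.imread("pics/a.png");bb=cv2.imread("pics/b.png");H=max(a.shape[0],bb.shape[0])
f=lambda i:cv2.copyMakeBorder(i,0,H-i.shape[0],0,0,0)
cv2.imwrite("pics/o2.png",np.hstack([f(a),f(bb)]))
E
```

```text
[ 455.16344891 -213.28194262]
```

View pics/o2.png

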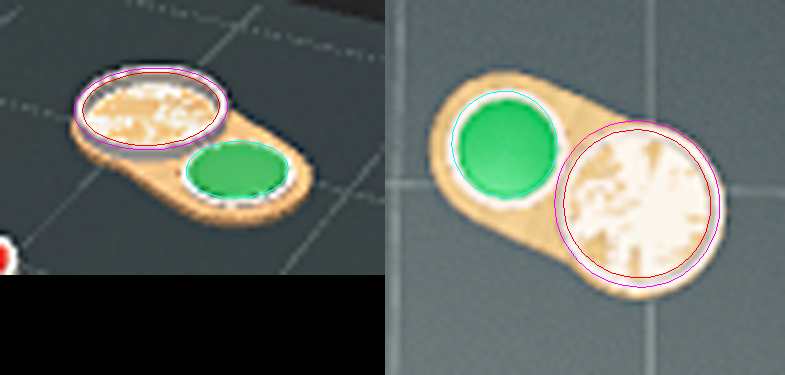

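The green well fits at about (454.5,-213.5). I'm grasping green.

Emit:
play_rows(
  commands=[
    {"offset": [0.0045, 0, 0.02], "twist": 0},
    {"offset": [0, 0, 0.03], "twist": 0},
    {"offset": [0, 0, 0.03], "twist": 0},
    {"offset": [0, 0, 0.015], "twist": 0},
    {"offset": [0, 0, 0], "twist": 0},
  ],
)

```text
time: 16.7
tool_pos: [491.3, 166.1, 201.9]
tcp_rot: [-3.141, -0.004, 3.141]
contact_force: [1.0, 0.2, 1.0]
grip_width: 91.8
```

Emit:
play_rows(
  commands=[
    {"offset": [0, 0, 0], "twist": 0},
    {"offset": [0, 0, 0], "twist": 0},
    {"offset": [0, 0, 0], "twist": 0},
  ],
)

```text
time: 17.0
tool_pos: [491.5, 166.3, 205.6]
tcp_rot: [3.141, 0.002, 3.141]
contact_force: [0.3, -0.6, 0.4]
grip_width: 91.6
```

Emit:
play_rows(
  commands=[
    {"offset": [0.0013, 0, 0.004], "twist": 0},
    {"offset": [0, 0, 0], "twist": 0},
    {"offset": [0, 0, 0], "twist": 0},
  ],
)

```text
time: 17.3
tool_pos: [489.5, 166.3, 200.7]
tcp_rot: [3.141, 0.0, 3.142]
contact_force: [0.4, 0.1, -0.0]
grip_width: 91.7
```

Emit:
play_rows(
  commands=[
    {"offset": [0, 0, 0], "twist": 0},
    {"offset": [0, 0, 0], "twist": 0},
    {"offset": [0, 0, 0], "twist": 0},
    {"offset": [0, 0, 0], "twist": 0},
    {"offset": [0, 0, 0], "twist": 0},
  ],
  jaw=255,
)

```text
time: 17.8
tool_pos: [489.6, 166.2, 200.6]
tcp_rot: [3.142, 0.0, 3.142]
contact_force: [-0.3, 0.0, -0.8]
grip_width: 56.1
```

Emit:
play_rows(
  commands=[
    {"offset": [0, 0, 0], "twist": 0},
    {"offset": [0, 0, 0], "twist": 0},
    {"offset": [0, 0, 0], "twist": 0},
    {"offset": [0, 0, 0], "twist": 0},
    {"offset": [0, 0, 0], "twist": 0},
  ],
)

```text
time: 18.3
tool_pos: [489.6, 166.2, 200.6]
tcp_rot: [3.142, 0.0, 3.142]
contact_force: [-0.5, -0.3, -0.0]
grip_width: 39.6
```

Emit:
play_rows(
  commands=[
    {"offset": [0, 0, -0.01], "twist": 0},
    {"offset": [0, 0, -0.02], "twist": 0},
    {"offset": [0, 0, -0.03], "twist": 0},
    {"offset": [0, 0, -0.03], "twist": 0},
    {"offset": [0, 0, -0.015], "twist": 0},
  ],
)

```text
time: 18.8
tool_pos: [489.9, 166.3, 308.9]
tcp_rot: [3.141, 0.004, -3.142]
contact_force: [0.9, 0.2, -0.8]
grip_width: 39.6
```

Emit:
play_rows(
  commands=[
    {"offset": [0.0015, -0.014, 0], "twist": 0},
    {"offset": [0.003, -0.028, 0], "twist": 0},
    {"offset": [0.003, -0.035, 0], "twist": 0},
    {"offset": [0.003, -0.035, 0], "twist": 0},
    {"offset": [0.003, -0.035, 0], "twist": 0},
  ],
)

```text
time: 19.3
tool_pos: [475.1, 17.3, 304.7]
tcp_rot: [3.142, -0.002, -3.141]
contact_force: [0.9, -0.3, -0.6]
grip_width: 39.7
```

Emit:
play_rows(
  commands=[
    {"offset": [0.003, -0.035, 0], "twist": 0},
    {"offset": [0.003, -0.035, 0], "twist": 0},
    {"offset": [0.003, -0.035, 0], "twist": 0},
    {"offset": [0.003, -0.035, 0], "twist": 0},
    {"offset": [0.003, -0.035, 0], "twist": 0},
  ],
)

```text
time: 19.8
tool_pos: [459.8, -157.7, 304.7]
tcp_rot: [3.141, -0.002, 3.141]
contact_force: [0.8, -0.1, -0.7]
grip_width: 39.8
```

Emit:
play_rows(
  commands=[
    {"offset": [0.003, -0.028, 0], "twist": 0},
    {"offset": [0.003, -0.02, 0], "twist": 0},
    {"offset": [0.001, -0.01, 0], "twist": 0},
    {"offset": [0, 0, 0], "twist": 0},
    {"offset": [0, 0, 0], "twist": 0},
  ],
)

```text
time: 20.3
tool_pos: [453.7, -213.3, 305.2]
tcp_rot: [3.141, -0.001, 3.141]
contact_force: [0.2, -0.1, -0.9]
grip_width: 39.5
```

Emit:
play_rows(
  commands=[
    {"offset": [-0.0008, 0, 0.02], "twist": 0},
    {"offset": [0, 0, 0.03], "twist": 0},
    {"offset": [0, 0, 0.025], "twist": 0},
    {"offset": [0, 0, 0.015], "twist": 0},
    {"offset": [0, 0, 0.005], "twist": 0},
  ],
)

```text
time: 20.8
tool_pos: [454.6, -212.3, 209.0]
tcp_rot: [3.139, -0.003, -3.14]
contact_force: [0.4, 0.5, -0.3]
grip_width: 39.4
```

Emit:
play_rows(
  commands=[
    {"offset": [0, 0, 0], "twist": 0},
    {"offset": [0, 0, 0], "twist": 0},
    {"offset": [0, 0, 0], "twist": 0},
  ],
)

```text
time: 21.1
tool_pos: [455.2, -213.7, 211.6]
tcp_rot: [-3.141, 0.002, -3.141]
contact_force: [-0.3, -0.2, -0.8]
grip_width: 39.8
```

Emit:
play_rows(
  commands=[
    {"offset": [0, 0, 0.004], "twist": 0},
    {"offset": [0, 0, 0.003], "twist": 0},
    {"offset": [0, 0, 0.0015], "twist": 0},
    {"offset": [0, 0, 0.001], "twist": 0},
    {"offset": [0, 0, 0], "twist": 0},
  ],
)

```text
time: 21.6
tool_pos: [454.8, -213.8, 200.9]
tcp_rot: [3.141, -0.0, 3.141]
contact_force: [-0.5, -0.6, -0.6]
grip_width: 39.5
```

Emit:
play_rows(
  commands=[
    {"offset": [0, 0, 0.0005], "twist": 0},
    {"offset": [0, 0, 0], "twist": 0},
  ],
)

```text
time: 21.8
tool_pos: [454.9, -213.8, 200.6]
tcp_rot: [-3.142, 0.0, 3.142]
contact_force: [-0.3, -0.3, 0.1]
grip_width: 39.5
```

Emit:
play_rows(
  commands=[
    {"offset": [0, 0, 0.0006], "twist": 0},
    {"offset": [0, 0, 0], "twist": 0},
  ],
)

```text
time: 22.0
tool_pos: [454.9, -213.8, 200.6]
tcp_rot: [-3.141, 0.0, 3.142]
contact_force: [-1.0, 1.0, 5.4]
grip_width: 39.0
```

Emit:
play_rows(
  commands=[
    {"offset": [0, 0, 0], "twist": 0},
    {"offset": [0, 0, 0], "twist": 0},
    {"offset": [0, 0, 0], "twist": 0},
    {"offset": [0, 0, 0], "twist": 0},
    {"offset": [0, 0, 0], "twist": 0},
  ],
  jaw=0,
)

```text
time: 22.5
tool_pos: [454.9, -213.8, 199.9]
tcp_rot: [3.141, -0.0, 3.141]
contact_force: [-0.4, -0.2, -0.2]
grip_width: 75.0
```

Emit:
play_rows(
  commands=[
    {"offset": [0, 0, 0], "twist": 0},
    {"offset": [0, 0, 0], "twist": 0},
    {"offset": [0, 0, 0], "twist": 0},
  ],
)

```text
time: 22.8
tool_pos: [454.9, -213.7, 200.0]
tcp_rot: [3.142, 0.0, -3.142]
contact_force: [-0.7, 0.2, -0.7]
grip_width: 91.4
```

Emit:
play_rows(
  commands=[
    {"offset": [0, 0, -0.02], "twist": 0},
    {"offset": [0, 0, -0.03], "twist": 0},
    {"offset": [0, 0, -0.03], "twist": 0},
    {"offset": [0, 0, -0.02], "twist": 0},
    {"offset": [0, 0, 0], "twist": 0},
  ],
)

```text
time: 23.3
tool_pos: [455.5, -214.1, 302.8]
tcp_rot: [-3.138, 0.005, -3.142]
contact_force: [-0.4, -0.0, -0.1]
grip_width: 92.0
```

Emit:
play_rows(
  commands=[
    {"offset": [-0.025, 0.004, 0], "twist": 0},
    {"offset": [-0.045, 0.007, 0], "twist": 0},
    {"offset": [-0.045, 0.007, 0], "twist": 0},
    {"offset": [-0.045, 0.007, 0], "twist": 0},
    {"offset": [-0.024, 0.005, 0], "twist": 0},
  ],
)

```text
time: 23.8
tool_pos: [641.3, -182.8, 298.2]
tcp_rot: [3.141, -0.0, -3.141]
contact_force: [0.6, -0.4, -0.2]
grip_width: 91.9
```

Emit:
play_rows(
  commands=[
    {"offset": [0, 0, 0], "twist": 0},
    {"offset": [0, 0, 0], "twist": 0},
  ],
)

```text
time: 24.0
tool_pos: [638.5, -183.5, 298.2]
tcp_rot: [3.141, -0.003, -3.141]
contact_force: [-0.1, -0.6, -0.1]
grip_width: 91.7
```

```bash
python3 - <<'E'
from h import *
im=viewer.capture("scene");b=cv2.cvtColor(im,cv2.COLOR_RGB2BGR)
cv2.imwrite("pics/scene4.png",b)
im2=viewer.capture("top");b2=cv2.cvtColor(im2,cv2.COLOR_RGB2BGR);cv2.imwrite("pics/top4.png",b2)
o=status.get_obs();print(o['tool_pos'],o['time'])
for k,a,p in blobs(im,amin=60): print(k,a,p,bp(cam("scene"),*p,65)[:2])
s=np.array([517.3,214.8]); d=np.array([490.2,166.])-s; d/=np.linalg.norm(d); w=s+56*d; print(w)
C=[(w[0],w[1],13,32,(255,0,255)),(w[0],w[1],13,28.5,(0,0,255)),(s[0],s[1],10,20.5,(255,255,0))]
overlay("scene",b,C,(435,210,510,270),"pics/a.png",5)
overlay("top",b2,C,(125,180,205,245),"pics/b.png",5)
a=cv2.imread("pics/a.png");bb=cv2.imread("pics/b.png");H=max(a.shape[0],bb.shape[0])
f=lambda i:cv2.copyMakeBorder(i,0,H-i.shape[0],0,0,0)
cv2.imwrite("pics/o3.png",np.hstack([f(a),f(bb)]))
E
```

```text
[ 637.90273907 -184.03090659  299.21541027] 24.1
red 589 [618.73005093  27.07470289] [-1248.37370568   545.29327214]
red 142 [262.02816901 206.96478873] [ 639.92380428 -183.94155995]
red 265 [487.72075472 250.23773585] [586.80359923 211.49541891]
yellow 113 [394.75221239 188.7699115 ] [477.15283477  21.53828949]
yellow 215 [294.42325581 234.02325581] [683.2062135  -90.97335978]
green 133 [312.93233083 190.72932331] [ 551.34475637 -122.19960943]
teal 87 [452.42528736   3.90804598] [-1547.04122874  -267.2733626 ]
teal 64 [473.6875   7.0625] [-1494.27953853  -138.61292074]
teal 510 [245.08627451 191.16078431] [ 609.03076427 -243.1941366 ]
blue 253 [388.52964427  11.76679842] [-1187.21313388  -538.92550976]
blue 233 [464.01287554 259.91845494] [625.86233505 181.11804584]
blue 351 [493.01994302 288.54415954] [669.02176727 229.66962144]
[490.11251424 165.84246107]
```

View pics/o3.png

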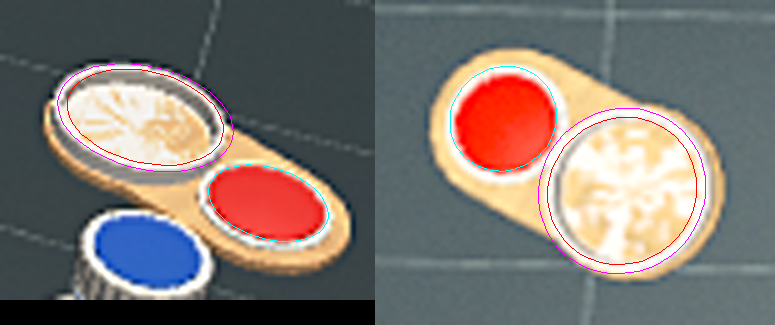

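View pics/scene4.png

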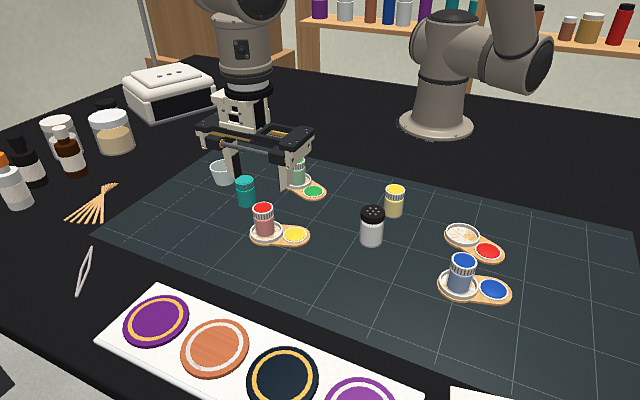

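The red well is at about (490,164). Green is down in the green stand, with its cap partly behind the gripper. Now I'm grasping red.

Emit:
play_rows(
  commands=[
    {"offset": [-0.002, 0, 0.02], "twist": 0},
    {"offset": [0, 0, 0.03], "twist": 0},
    {"offset": [0, 0, 0.03], "twist": 0},
    {"offset": [0, 0, 0.015], "twist": 0},
    {"offset": [0, 0, 0], "twist": 0},
  ],
)

```text
time: 24.6
tool_pos: [639.6, -183.9, 202.9]
tcp_rot: [3.14, -0.005, 3.141]
contact_force: [0.4, -0.0, -0.6]
grip_width: 91.9
```

Emit:
play_rows(
  commands=[
    {"offset": [0, 0, 0], "twist": 0},
    {"offset": [0, 0, 0], "twist": 0},
    {"offset": [0, 0, 0], "twist": 0},
  ],
)

```text
time: 24.9
tool_pos: [641.2, -184.0, 206.7]
tcp_rot: [-3.141, 0.003, 3.141]
contact_force: [0.7, 0.5, 0.4]
grip_width: 92.2
```

Emit:
play_rows(
  commands=[
    {"offset": [0.0005, 0, 0.005], "twist": 0},
    {"offset": [0, 0, 0], "twist": 0},
    {"offset": [0, 0, 0], "twist": 0},
  ],
)

```text
time: 25.2
tool_pos: [640.3, -183.7, 199.9]
tcp_rot: [3.141, -0.0, 3.142]
contact_force: [1.0, 0.7, -0.4]
grip_width: 91.7
```

Emit:
play_rows(
  commands=[
    {"offset": [0, 0, 0], "twist": 0},
    {"offset": [0, 0, 0], "twist": 0},
    {"offset": [0, 0, 0], "twist": 0},
    {"offset": [0, 0, 0], "twist": 0},
    {"offset": [0, 0, 0], "twist": 0},
  ],
  jaw=255,
)

```text
time: 25.7
tool_pos: [640.4, -183.8, 200.0]
tcp_rot: [3.142, 0.0, 3.142]
contact_force: [0.0, 0.6, 0.8]
grip_width: 56.3
```

Emit:
play_rows(
  commands=[
    {"offset": [0, 0, 0], "twist": 0},
    {"offset": [0, 0, 0], "twist": 0},
    {"offset": [0, 0, 0], "twist": 0},
    {"offset": [0, 0, 0], "twist": 0},
    {"offset": [0, 0, 0], "twist": 0},
  ],
)

```text
time: 26.2
tool_pos: [640.4, -183.7, 200.0]
tcp_rot: [3.142, 0.0, 3.142]
contact_force: [0.7, -1.1, -0.2]
grip_width: 39.8
```

Emit:
play_rows(
  commands=[
    {"offset": [0, 0, -0.01], "twist": 0},
    {"offset": [0, 0, -0.02], "twist": 0},
    {"offset": [0, 0, -0.03], "twist": 0},
    {"offset": [0, 0, -0.03], "twist": 0},
    {"offset": [0, 0, -0.015], "twist": 0},
  ],
)

```text
time: 26.7
tool_pos: [640.7, -183.9, 308.9]
tcp_rot: [-3.14, 0.004, -3.142]
contact_force: [1.0, 0.5, -0.6]
grip_width: 39.6
```

Emit:
play_rows(
  commands=[
    {"offset": [0.0053, 0.012, 0], "twist": 0},
    {"offset": [0.0106, 0.0244, 0], "twist": 0},
    {"offset": [0.0132, 0.0305, 0], "twist": 0},
    {"offset": [0.0132, 0.0305, 0], "twist": 0},
    {"offset": [0.0132, 0.0305, 0], "twist": 0},
  ],
)

```text
time: 27.2
tool_pos: [583.3, -54.0, 303.9]
tcp_rot: [3.141, -0.002, 3.141]
contact_force: [-1.0, 0.0, -0.5]
grip_width: 39.4
```

Emit:
play_rows(
  commands=[
    {"offset": [0.0132, 0.0305, 0], "twist": 0},
    {"offset": [0.0132, 0.0305, 0], "twist": 0},
    {"offset": [0.0132, 0.0305, 0], "twist": 0},
    {"offset": [0.0132, 0.0305, 0], "twist": 0},
    {"offset": [0.0132, 0.0305, 0], "twist": 0},
  ],
)

```text
time: 27.7
tool_pos: [517.1, 98.3, 304.1]
tcp_rot: [3.141, -0.002, -3.141]
contact_force: [-0.2, -0.0, -0.3]
grip_width: 39.7
```

Emit:
play_rows(
  commands=[
    {"offset": [0.0132, 0.0305, 0], "twist": 0},
    {"offset": [0.0106, 0.0244, 0], "twist": 0},
    {"offset": [0.0053, 0.012, 0], "twist": 0},
    {"offset": [0, 0, 0], "twist": 0},
    {"offset": [0, 0, 0], "twist": 0},
  ],
)

```text
time: 28.2
tool_pos: [489.8, 163.2, 304.8]
tcp_rot: [-3.141, -0.0, -3.141]
contact_force: [0.2, 0.3, -0.6]
grip_width: 39.2
```

Emit:
play_rows(
  commands=[
    {"offset": [0, 0.0006, 0.02], "twist": 0},
    {"offset": [0, 0, 0.03], "twist": 0},
    {"offset": [0, 0, 0.025], "twist": 0},
    {"offset": [0, 0, 0.015], "twist": 0},
    {"offset": [0, 0, 0.005], "twist": 0},
  ],
)

```text
time: 28.7
tool_pos: [489.8, 162.8, 208.2]
tcp_rot: [-3.141, -0.003, 3.14]
contact_force: [-0.0, -0.1, -0.9]
grip_width: 39.7
```

Emit:
play_rows(
  commands=[
    {"offset": [0, 0, 0], "twist": 0},
    {"offset": [0, 0, 0], "twist": 0},
    {"offset": [0, 0, 0], "twist": 0},
  ],
)

```text
time: 29.0
tool_pos: [490.3, 164.0, 211.0]
tcp_rot: [3.141, 0.002, 3.141]
contact_force: [0.3, 0.5, -0.4]
grip_width: 39.5
```

Emit:
play_rows(
  commands=[
    {"offset": [0, 0, 0.004], "twist": 0},
    {"offset": [0, 0, 0.003], "twist": 0},
    {"offset": [0, 0, 0.0015], "twist": 0},
    {"offset": [0, 0, 0.001], "twist": 0},
    {"offset": [0, 0, 0], "twist": 0},
  ],
)

```text
time: 29.5
tool_pos: [489.7, 164.2, 200.4]
tcp_rot: [3.142, -0.0, -3.142]
contact_force: [-0.3, -0.1, -1.4]
grip_width: 39.4
```

Emit:
play_rows(
  commands=[
    {"offset": [0, 0, 0.0005], "twist": 0},
    {"offset": [0, 0, 0], "twist": 0},
  ],
)

```text
time: 29.7
tool_pos: [489.8, 164.1, 200.0]
tcp_rot: [3.142, 0.0, 3.142]
contact_force: [1.0, -0.4, -0.3]
grip_width: 39.7
```

Emit:
play_rows(
  commands=[
    {"offset": [0, 0, 0.0006], "twist": 0},
    {"offset": [0, 0, 0], "twist": 0},
  ],
)

```text
time: 29.9
tool_pos: [489.8, 164.2, 200.0]
tcp_rot: [3.141, 0.0, -3.142]
contact_force: [-1.9, -0.3, 4.8]
grip_width: 39.5
```

Emit:
play_rows(
  commands=[
    {"offset": [0, 0, 0], "twist": 0},
    {"offset": [0, 0, 0], "twist": 0},
    {"offset": [0, 0, 0], "twist": 0},
    {"offset": [0, 0, 0], "twist": 0},
    {"offset": [0, 0, 0], "twist": 0},
  ],
  jaw=0,
)

```text
time: 30.4
tool_pos: [489.8, 164.1, 199.3]
tcp_rot: [3.142, -0.0, 3.142]
contact_force: [-0.3, 0.1, 0.1]
grip_width: 75.4
```

Emit:
play_rows(
  commands=[
    {"offset": [0, 0, 0], "twist": 0},
    {"offset": [0, 0, 0], "twist": 0},
    {"offset": [0, 0, 0], "twist": 0},
  ],
)

```text
time: 30.7
tool_pos: [489.8, 164.1, 199.4]
tcp_rot: [3.141, 0.0, 3.141]
contact_force: [0.1, -0.3, 0.2]
grip_width: 91.2
```

Emit:
play_rows(
  commands=[
    {"offset": [0, 0, -0.02], "twist": 0},
    {"offset": [0, 0, -0.03], "twist": 0},
    {"offset": [0, 0, -0.03], "twist": 0},
    {"offset": [0, 0, -0.02], "twist": 0},
    {"offset": [0, 0, 0], "twist": 0},
  ],
)

```text
time: 31.2
tool_pos: [490.5, 164.3, 302.2]
tcp_rot: [3.14, 0.006, -3.142]
contact_force: [0.5, 0.5, -0.2]
grip_width: 91.7
```

Emit:
play_rows(
  commands=[
    {"offset": [0.003, -0.02, 0], "twist": 0},
    {"offset": [0.006, -0.04, 0], "twist": 0},
    {"offset": [0.006, -0.04, 0], "twist": 0},
    {"offset": [0.004, -0.03, 0], "twist": 0},
    {"offset": [0.002, -0.014, 0], "twist": 0},
  ],
)

```text
time: 31.7
tool_pos: [468.1, 18.0, 298.4]
tcp_rot: [-3.141, -0.002, 3.14]
contact_force: [-0.2, 0.5, 0.1]
grip_width: 91.5
```

Emit:
play_rows(
  commands=[
    {"offset": [0, 0, 0], "twist": 0},
    {"offset": [0, 0, 0], "twist": 0},
    {"offset": [0, 0, 0], "twist": 0},
  ],
)

```text
time: 32.0
tool_pos: [468.8, 20.9, 299.0]
tcp_rot: [3.141, -0.001, -3.141]
contact_force: [0.4, -0.1, -1.0]
grip_width: 91.9
```

```bash
python3 - <<'E'
from h import *
im=viewer.capture("scene");b=cv2.cvtColor(im,cv2.COLOR_RGB2BGR)
cv2.imwrite("pics/scene5.png",b)
im2=viewer.capture("top");b2=cv2.cvtColor(im2,cv2.COLOR_RGB2BGR);cv2.imwrite("pics/top5.png",b2)
o=status.get_obs();print(o['tool_pos'],o['time'])
for k,a,p in blobs(im,amin=60):
  if p[1]>50: print(k,a,p,bp(cam("scene"),*p,65)[:2])
s=np.array([625,-126.5]); d=np.array([640.2,-184.])-s; d/=np.linalg.norm(d); w=s+56*d; print(w)
C=[(w[0],w[1],13,32,(255,0,255)),(w[0],w[1],13,28.5,(0,0,255)),(s[0],s[1],10,20.5,(255,255,0))]
overlay("scene",b,C,(240,205,320,265),"pics/a.png",5)
overlay("top",b2,C,(305,120,385,180),"pics/b.png",5)
a=cv2.imread("pics/a.png");bb=cv2.imread("pics/b.png")
cv2.imwrite("pics/o4.png",np.hstack([a,bb[:a.shape[0]]]))
E
```

```text
[468.80064125  20.97198406 299.19968745] 32.1
red 150 [467.82666667 210.32666667] [489.80181399 163.97582457]
red 265 [487.72075472 250.23773585] [586.80359923 211.49541891]
yellow 113 [394.75221239 188.7699115 ] [477.15283477  21.53828949]
yellow 215 [294.42325581 234.02325581] [683.2062135  -90.97335978]
green 76 [295.71052632 159.19736842] [ 454.91037679 -213.87130162]
green 133 [312.93233083 190.72932331] [ 551.34475637 -122.19960943]
teal 515 [245.10097087 191.19029126] [ 609.10587222 -243.10761304]
blue 233 [464.01287554 259.91845494] [625.86233505 181.11804584]
blue 351 [493.01994302 288.54415954] [669.02176727 229.66962144]
[ 639.31186667 -180.64028511]
```

View pics/o4.png

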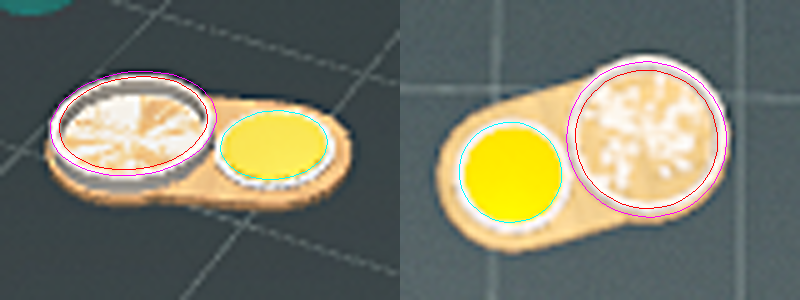

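View pics/scene5.png

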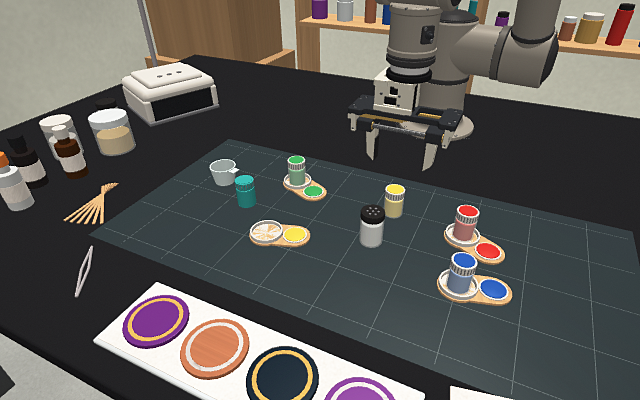

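Green reads (454.9,-213.9) and red (489.8,164.0), both at height 65 in their wells. The empty yellow well is at about (639.5,-181). I'm grasping yellow.

Emit:
play_rows(
  commands=[
    {"offset": [-0.001, -0.0013, 0.02], "twist": 0},
    {"offset": [0, 0, 0.03], "twist": 0},
    {"offset": [0, 0, 0.03], "twist": 0},
    {"offset": [0, 0, 0.015], "twist": 0},
    {"offset": [0, 0, 0], "twist": 0},
  ],
)

```text
time: 32.6
tool_pos: [469.1, 19.6, 202.5]
tcp_rot: [3.141, -0.004, -3.141]
contact_force: [-0.9, -0.5, -0.3]
grip_width: 92.0
```

Emit:
play_rows(
  commands=[
    {"offset": [0, 0, 0], "twist": 0},
    {"offset": [0, 0, 0], "twist": 0},
    {"offset": [0, 0, 0], "twist": 0},
  ],
)

```text
time: 32.9
tool_pos: [470.2, 18.9, 205.4]
tcp_rot: [-3.141, 0.002, -3.141]
contact_force: [0.2, -0.1, 0.7]
grip_width: 91.6
```

Emit:
play_rows(
  commands=[
    {"offset": [0.0004, 0.0007, 0.008], "twist": 0},
    {"offset": [0, 0, 0], "twist": 0},
    {"offset": [0, 0, 0], "twist": 0},
  ],
)

```text
time: 33.2
tool_pos: [469.3, 19.5, 196.3]
tcp_rot: [3.141, -0.0, 3.141]
contact_force: [-0.1, 0.2, -0.7]
grip_width: 91.6
```

Emit:
play_rows(
  commands=[
    {"offset": [0, 0, 0], "twist": 0},
    {"offset": [0, 0, 0], "twist": 0},
    {"offset": [0, 0, 0], "twist": 0},
    {"offset": [0, 0, 0], "twist": 0},
    {"offset": [0, 0, 0], "twist": 0},
  ],
  jaw=255,
)

```text
time: 33.7
tool_pos: [469.4, 19.5, 196.4]
tcp_rot: [3.142, -0.0, 3.142]
contact_force: [0.2, 1.0, -0.4]
grip_width: 56.3
```

Emit:
play_rows(
  commands=[
    {"offset": [0, 0, 0], "twist": 0},
    {"offset": [0, 0, 0], "twist": 0},
    {"offset": [0, 0, 0], "twist": 0},
    {"offset": [0, 0, 0], "twist": 0},
    {"offset": [0, 0, 0], "twist": 0},
  ],
)

```text
time: 34.2
tool_pos: [469.4, 19.5, 196.4]
tcp_rot: [3.142, 0.0, 3.142]
contact_force: [-0.9, 0.8, 0.8]
grip_width: 39.3
```

Emit:
play_rows(
  commands=[
    {"offset": [0, 0, -0.01], "twist": 0},
    {"offset": [0, 0, -0.02], "twist": 0},
    {"offset": [0, 0, -0.03], "twist": 0},
    {"offset": [0, 0, -0.03], "twist": 0},
    {"offset": [0, 0, -0.02], "twist": 0},
  ],
)

```text
time: 34.7
tool_pos: [469.4, 19.5, 309.0]
tcp_rot: [-3.141, 0.003, 3.142]
contact_force: [0.7, -0.1, -0.9]
grip_width: 39.6
```

Emit:
play_rows(
  commands=[
    {"offset": [-0.008, -0.0095, 0], "twist": 0},
    {"offset": [-0.0162, -0.019, 0], "twist": 0},
    {"offset": [-0.0203, -0.0239, 0], "twist": 0},
    {"offset": [-0.0203, -0.0239, 0], "twist": 0},
    {"offset": [-0.0203, -0.0239, 0], "twist": 0},
  ],
)

```text
time: 35.2
tool_pos: [555.2, -82.3, 305.3]
tcp_rot: [3.141, -0.001, 3.141]
contact_force: [1.3, 0.4, -0.5]
grip_width: 39.7
```

Emit:
play_rows(
  commands=[
    {"offset": [-0.0203, -0.0239, 0], "twist": 0},
    {"offset": [-0.0203, -0.0239, 0], "twist": 0},
    {"offset": [-0.0203, -0.0239, 0], "twist": 0},
    {"offset": [-0.0162, -0.019, 0], "twist": 0},
    {"offset": [-0.008, -0.0095, 0], "twist": 0},
  ],
)

```text
time: 35.7
tool_pos: [640.4, -183.5, 304.5]
tcp_rot: [3.141, -0.001, 3.14]
contact_force: [-0.2, 0.7, -0.9]
grip_width: 40.2
```

Emit:
play_rows(
  commands=[
    {"offset": [0, 0, 0], "twist": 0},
    {"offset": [0, 0, 0], "twist": 0},
  ],
)

```text
time: 35.9
tool_pos: [639.2, -181.1, 305.0]
tcp_rot: [3.14, -0.002, 3.141]
contact_force: [-0.1, -0.0, -0.6]
grip_width: 39.7
```

Emit:
play_rows(
  commands=[
    {"offset": [0, 0, 0.02], "twist": 0},
    {"offset": [0, 0, 0.03], "twist": 0},
    {"offset": [0, 0, 0.025], "twist": 0},
    {"offset": [0, 0, 0.015], "twist": 0},
    {"offset": [0, 0, 0.004], "twist": 0},
  ],
)

```text
time: 36.4
tool_pos: [638.8, -180.1, 210.5]
tcp_rot: [3.14, -0.003, -3.141]
contact_force: [0.4, 0.0, -1.2]
grip_width: 39.5
```

Emit:
play_rows(
  commands=[
    {"offset": [0, 0, 0], "twist": 0},
    {"offset": [0, 0, 0], "twist": 0},
    {"offset": [0, 0, 0], "twist": 0},
  ],
)

```text
time: 36.7
tool_pos: [640.0, -181.0, 213.9]
tcp_rot: [-3.141, 0.002, 3.142]
contact_force: [-0.0, -0.2, -0.1]
grip_width: 39.3
```

Emit:
play_rows(
  commands=[
    {"offset": [0, 0, 0.005], "twist": 0},
    {"offset": [0, 0, 0.003], "twist": 0},
    {"offset": [0, 0, 0.0015], "twist": 0},
    {"offset": [0, 0, 0.001], "twist": 0},
    {"offset": [0, 0, 0], "twist": 0},
  ],
)

```text
time: 37.2
tool_pos: [639.5, -180.9, 201.7]
tcp_rot: [3.141, -0.0, 3.141]
contact_force: [-0.2, -0.4, -0.8]
grip_width: 39.2
```

Emit:
play_rows(
  commands=[
    {"offset": [0, 0, 0.0005], "twist": 0},
    {"offset": [0, 0, 0], "twist": 0},
  ],
)

```text
time: 37.4
tool_pos: [639.6, -180.9, 201.5]
tcp_rot: [3.142, 0.0, 3.142]
contact_force: [0.0, -0.6, -0.7]
grip_width: 39.6
```

Emit:
play_rows(
  commands=[
    {"offset": [0, 0, 0.0006], "twist": 0},
    {"offset": [0, 0, 0], "twist": 0},
  ],
)

```text
time: 37.6
tool_pos: [639.6, -180.9, 201.5]
tcp_rot: [-3.141, 0.0, 3.142]
contact_force: [-1.5, 0.5, 4.8]
grip_width: 39.5
```

Emit:
play_rows(
  commands=[
    {"offset": [0, 0, 0], "twist": 0},
    {"offset": [0, 0, 0], "twist": 0},
    {"offset": [0, 0, 0], "twist": 0},
    {"offset": [0, 0, 0], "twist": 0},
    {"offset": [0, 0, 0], "twist": 0},
  ],
  jaw=0,
)

```text
time: 38.1
tool_pos: [639.6, -180.9, 200.6]
tcp_rot: [3.141, -0.0, 3.142]
contact_force: [0.1, 0.3, -0.1]
grip_width: 74.6
```

Emit:
play_rows(
  commands=[
    {"offset": [0, 0, 0], "twist": 0},
    {"offset": [0, 0, 0], "twist": 0},
    {"offset": [0, 0, 0], "twist": 0},
  ],
)

```text
time: 38.4
tool_pos: [639.6, -180.9, 200.8]
tcp_rot: [3.141, 0.0, 3.142]
contact_force: [0.4, -0.7, 0.2]
grip_width: 91.5
```

Emit:
play_rows(
  commands=[
    {"offset": [0, 0, -0.02], "twist": 0},
    {"offset": [0, 0, -0.03], "twist": 0},
    {"offset": [0, 0, -0.03], "twist": 0},
    {"offset": [0, 0, -0.03], "twist": 0},
    {"offset": [0, 0, 0], "twist": 0},
  ],
)

```text
time: 38.9
tool_pos: [640.5, -181.2, 316.1]
tcp_rot: [-3.138, 0.008, -3.142]
contact_force: [0.0, 0.1, 0.7]
grip_width: 91.7
```

Emit:
play_rows(
  commands=[
    {"offset": [0.03, 0.03, 0], "twist": 0},
    {"offset": [0.03, 0.03, 0], "twist": 0},
    {"offset": [0.03, 0.03, 0], "twist": 0},
    {"offset": [0.03, 0.03, 0], "twist": 0},
    {"offset": [0.02, 0.02, 0], "twist": 0},
  ],
)

```text
time: 39.4
tool_pos: [497.2, -39.1, 310.1]
tcp_rot: [3.141, -0.002, -3.141]
contact_force: [-0.3, -0.8, 0.1]
grip_width: 92.0
```

Emit:
play_rows(
  commands=[
    {"offset": [0.02, 0.04, 0], "twist": 0},
    {"offset": [0, 0.02, 0], "twist": 0},
    {"offset": [0, 0, 0], "twist": 0},
    {"offset": [0, 0, 0], "twist": 0},
  ],
)

```text
time: 39.8
tool_pos: [479.7, 19.1, 310.6]
tcp_rot: [-3.141, 0.0, -3.14]
contact_force: [1.0, 0.0, 0.1]
grip_width: 91.9
```

```bash
python3 - <<'E'
from h import *
im=viewer.capture("scene");b=cv2.cvtColor(im,cv2.COLOR_RGB2BGR)
cv2.imwrite("pics/scene6.png",b)
im2=viewer.capture("top");cv2.imwrite("pics/top6.png",cv2.cvtColor(im2,cv2.COLOR_RGB2BGR))
o=status.get_obs();print(o['tool_pos'],o['time'])
for n,i in(("scene",im),("top",im2)):
 for k,a,p in blobs(i,amin=60):
  if p[1]>50: print(n,k,a,p,bp(cam(n),*p,65)[:2])
d=cv2.absdiff(b,cv2.imread("pics/scene0.png")).max(2)
for nm,(x0,y0,x1,y1) in dict(cup=(205,155,240,188),shaker=(355,200,390,250),teal=(232,172,260,210)).items(): print(nm,d[y0:y1,x0:x1].max(),(d[y0:y1,x0:x1]>30).sum())
E
```

```text
[479.89175638  18.34617411 310.54208096] 39.9
scene red 150 [467.82666667 210.32666667] [489.80181399 163.97582457]
scene red 265 [487.72075472 250.23773585] [586.80359923 211.49541891]
scene yellow 138 [263.67391304 207.33333333] [ 639.61838857 -180.51526784]
scene yellow 215 [294.42325581 234.02325581] [683.2062135  -90.97335978]
scene green 76 [295.71052632 159.19736842] [ 454.91037679 -213.87130162]
scene green 133 [312.93233083 190.72932331] [ 551.34475637 -122.19960943]
scene teal 516 [245.02325581 191.11627907] [ 608.95148707 -243.39821243]
scene blue 233 [464.01287554 259.91845494] [625.86233505 181.11804584]
scene blue 351 [493.01994302 288.54415954] [669.02176727 229.66962144]
top yellow 211 [357.44075829 139.55450237] [ 639.77256359 -181.4953212 ]
top yellow 279 [327.11827957 154.56630824] [ 609.37593072 -125.23039739]
top green 280 [344.16785714 229.03214286] [ 471.89682629 -158.50097593]
top green 219 [374.93150685 239.02739726] [ 455.14728879 -214.29046331]
top teal 462 [ 6.33982684 79.27705628] [738.32056013 479.86209616]
top teal 485 [405.64948454 181.49278351] [ 562.20935254 -271.22080392]
cup 3 0
shaker 5 0
teal 255 52
```

View pics/scene6.png

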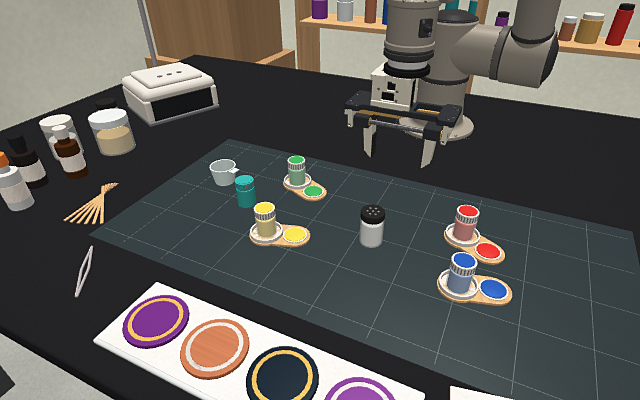

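View pics/top6.png

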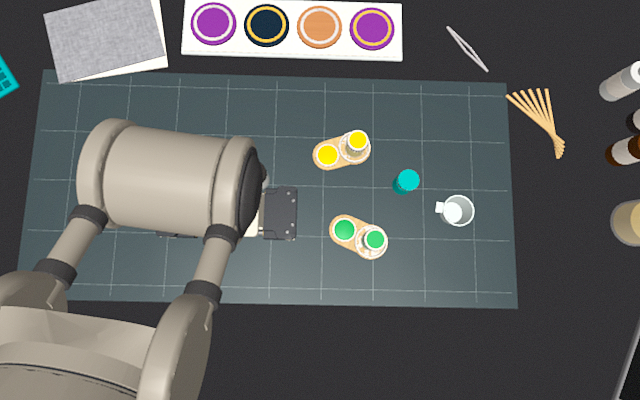

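All four jars stand upright in their matching stands. The teal box difference comes from the red cap turning yellow at the box's corner; the teal jar's centroid is unchanged. I'm handing in.

```bash
python3 -c "
from plant import ticket; print(ticket.close_job())"
```

```text
the job is handed in; nothing more can be done
None
```

All four jars are back in their matching stands, and I handed the job in at about 40 s of the 120 s allowed. I set yellow aside on the bare mat at about (470, 20), moved blue, green and red to their own stands in that order, then put yellow in its stand.

**Placement:** In the last pictures each cap dot lies within about 1 mm of the measured centre of its well. That holds when the dot is read at the height of a fully seated jar:

| Jar | Position (mm) |
|---|---|
| Blue | (626, 181) |
| Green | (455, -214) |
| Red | (490, 164) |
| Yellow | (640, -181) |

**Contact:** Each jar met its surface at the expected height, and every contact force I read was under about 8 N.

**Bystanders:** The cup and shaker look unchanged from the first scene picture. The same check flagged 52 changed pixels around the turquoise jar. I put these down to the yellow cap now standing where the red one was, because the turquoise jar's own centre moved by only about 0.1 pixel.

**Not checked:** In the last top picture the arm hid the red and blue jars, so those two were confirmed only from the scene camera.

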